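# Turn round the row of shaft parts for refitting

## Task

The four motor-shaft parts stand in the full rack in the order in which they came off the shaft. For refitting, move them to the empty rack in the reverse order, one part to a dish: the leftmost part (as the robot sees it) goes to the rightmost dish, the second from the left to the second from the right, and so on. Set each down gently, without dropping it, upright as it stood and flat on the floor of its dish.

Things in the scene. Friction and masses are not known exactly. Their poses are not given: they have to be found in the camera images.
- coupling: shaft coupling half: a plain light-metal cylinder with a groove round it, 40 mm diameter, 35 mm high, about 0.2 kg, bore in the top. Its axis is 1 mm from the origin. Loose, origin at the centre of its underside, z up.
- sleeve: spacer sleeve: a plain smooth steel cylinder, the tallest of the four, 38 mm diameter, 50 mm high, about 0.2 kg, dark bore in the top. Loose, origin at the centre of its underside, z up.
- bearing: ball bearing lying flat: the widest and lowest of the four, 46 mm diameter, 21 mm high, steel with a black seal ring on top, about 0.16 kg. Loose, origin at the centre of its underside, z up.
- pulley: toothed belt pulley standing on its lower flange: toothed body between two flanges of 44 mm diameter (the upper flange's top at 22 mm), above it a smooth round hub 28 mm in diameter from 22 to 38 mm height, a good place to grip; 38 mm high, about 0.14 kg. Loose, origin at the centre of its underside, z up.
- rack_a: source rack, full at the start: fixed aluminium plate 84 (x) x 318 (y) x 8 mm with four dishes at x = 0, y = +108, +36, -36, -108 mm; dish floors 11 mm above the plate's underside. May be the nearer or the farther rack. Origin at the centre of the plate's underside; y to the robot's left, x away from it, turned by at most about 10 degrees.
- rack_b: target rack, empty at the start: fixed aluminium plate 84 (x) x 318 (y) x 8 mm with four grey dishes at x = 0, y = +108, +36, -36, -108 mm. Each is 66 (x) x 62 (y) mm inside; floor 11 mm, tops of its 4 mm thick walls 16 mm above the plate's underside. Origin at the centre of the plate's underside; y to the robot's left, x away from it, turned by at most about 10 degrees.
- dish_coupling: the grey plastic dish on the source rack in which the coupling stands at the start (the four look alike, are fixed, and swap places in the row from start to start). 74 x 70 mm outside, 66 (x) x 62 (y) mm inside, floor 3 mm thick, 4 mm thick walls 5 mm above the floor. Origin at the centre of its underside; axes as the source rack's.
- dish_sleeve: the grey plastic dish on the source rack in which the sleeve stands at the start (the four look alike, are fixed, and swap places in the row from start to start). 74 x 70 mm outside, 66 (x) x 62 (y) mm inside, floor 3 mm thick, 4 mm thick walls 5 mm above the floor. Origin at the centre of its underside; axes as the source rack's.
- dish_bearing: the grey plastic dish on the source rack in which the bearing stands at the start (the four look alike, are fixed, and swap places in the row from start to start). 74 x 70 mm outside, 66 (x) x 62 (y) mm inside, floor 3 mm thick, 4 mm thick walls 5 mm above the floor. Origin at the centre of its underside; axes as the source rack's.
- dish_pulley: the grey plastic dish on the source rack in which the pulley stands at the start (the four look alike, are fixed, and swap places in the row from start to start). 74 x 70 mm outside, 66 (x) x 62 (y) mm inside, floor 3 mm thick, 4 mm thick walls 5 mm above the floor. Origin at the centre of its underside; axes as the source rack's.
There are look-alikes about, which are no part of the job. What is shaped like the coupling but blue or pink is not meant.

How it is judged:
At the end, for the whole second after the job is handed in: Every part stands in the target dish that mirrors its starting place (leftmost to rightmost and so on): within 15.5 mm along and 17.5 mm across the row of the dish's centre, underside within 3 mm of the dish floor, upright within 0.12 rad, released and at rest (((y of dish_coupling in the frame of rack_a between 0.088 and 0.128 m and y of coupling in the frame of rack_b between -0.1235 and -0.0925 m) or (y of dish_coupling in the frame of rack_a between 0.016 and 0.056 m and y of coupling in the frame of rack_b between -0.0515 and -0.0205 m) or (y of dish_coupling in the frame of rack_a between -0.056 and -0.016 m and y of coupling in the frame of rack_b between 0.0205 and 0.0515 m) or (y of dish_coupling in the frame of rack_a between -0.128 and -0.088 m and y of coupling in the frame of rack_b between 0.0925 and 0.1235 m)) and x of coupling in the frame of rack_b between -0.0175 and 0.0175 m and z of coupling in the frame of rack_b between 0.008 and 0.014 m and angle between each of coupling, sleeve, bearing, pulley's own z axis and vertical below 0.12 rad and linear speed of each of coupling, sleeve, bearing, pulley below 0.02 m/s and angular speed of each of coupling, sleeve, bearing, pulley below 0.3 rad/s and ((y of dish_sleeve in the frame of rack_a between 0.088 and 0.128 m and y of sleeve in the frame of rack_b between -0.1235 and -0.0925 m) or (y of dish_sleeve in the frame of rack_a between 0.016 and 0.056 m and y of sleeve in the frame of rack_b between -0.0515 and -0.0205 m) or (y of dish_sleeve in the frame of rack_a between -0.056 and -0.016 m and y of sleeve in the frame of rack_b between 0.0205 and 0.0515 m) or (y of dish_sleeve in the frame of rack_a between -0.128 and -0.088 m and y of sleeve in the frame of rack_b between 0.0925 and 0.1235 m)) and x of sleeve in the frame of rack_b between -0.0175 and 0.0175 m and z of sleeve in the frame of rack_b between 0.008 and 0.014 m and ((y of dish_bearing in the frame of rack_a between 0.088 and 0.128 m and y of bearing in the frame of rack_b between -0.1235 and -0.0925 m) or (y of dish_bearing in the frame of rack_a between 0.016 and 0.056 m and y of bearing in the frame of rack_b between -0.0515 and -0.0205 m) or (y of dish_bearing in the frame of rack_a between -0.056 and -0.016 m and y of bearing in the frame of rack_b between 0.0205 and 0.0515 m) or (y of dish_bearing in the frame of rack_a between -0.128 and -0.088 m and y of bearing in the frame of rack_b between 0.0925 and 0.1235 m)) and x of bearing in the frame of rack_b between -0.0175 and 0.0175 m and z of bearing in the frame of rack_b between 0.008 and 0.014 m and ((y of dish_pulley in the frame of rack_a between 0.088 and 0.128 m and y of pulley in the frame of rack_b between -0.1235 and -0.0925 m) or (y of dish_pulley in the frame of rack_a between 0.016 and 0.056 m and y of pulley in the frame of rack_b between -0.0515 and -0.0205 m) or (y of dish_pulley in the frame of rack_a between -0.056 and -0.016 m and y of pulley in the frame of rack_b between 0.0205 and 0.0515 m) or (y of dish_pulley in the frame of rack_a between -0.128 and -0.088 m and y of pulley in the frame of rack_b between 0.0925 and 0.1235 m)) and x of pulley in the frame of rack_b between -0.0175 and 0.0175 m and z of pulley in the frame of rack_b between 0.008 and 0.014 m); the robot touches nothing.
It fails at once if a part is dropped or thrown down: it moves faster than 0.7 m/s while its underside is less than 50 mm above the bench ((linear speed of coupling above 0.7 m/s and height (world z) of coupling below 0.05 m) or (linear speed of sleeve above 0.7 m/s and height (world z) of sleeve below 0.05 m) or (linear speed of bearing above 0.7 m/s and height (world z) of bearing below 0.05 m) or (linear speed of pulley above 0.7 m/s and height (world z) of pulley below 0.05 m)).
It also fails if it takes over 88 s, if anything falls off the work surface, if the arm or the gripper's body presses on something with over 40 N, if the wrist force passes 120 N, or if a joint passes its speed limit or range.

## Robot

A 7-joint arm with a two-finger parallel gripper is mounted at the origin on a cart in front of the work surface, level with it; the furniture and walls round the work are solid. World frame = base frame: x ahead of the robot, y to its left, z up, the work surface at z = 0. Lengths are in m, angles in rad, forces in N, time in s.
With the tool pointing down it reaches from about 0.35 to 0.9 m from the base axis. Payload 8.1 kg.
Tool frame: the origin (TCP) lies midway between the tips of the shut fingers; the grasp point (between the pads) lies 19 mm behind it; z points along the fingers, y is the line along which they close (so a half turn about z gives the same grasp; the last joint's range is limited). The gripper opens to 92 mm and grips with 3 to 60 N. Pads are 19 mm wide; open, the fingers measure 130 mm over their backs; the gripper's body (75 mm by 190 mm) begins 47 mm behind the grasp point.
Start: joints at [-1.286, 0.434, 0.025, 1.573, -0.012, 1.134, -0.075], TCP at [0.236, 0.579, 0.227] pointing down, gripper open.
Joint ranges: [-2.62, 2.62], [-0.44, 2.09], [-1.27, 1.32], [0.08, 2.57], [-1.32, 4.46], [0.12, 2], [-2.74, 2.74]. Speed limits (rad/s): [2.22, 2.22, 3.01, 3.01, 3.14, 3.14, 3.14].

## Interface

Orientations are given as a rotation vector (axis times angle).
In Python, from cell import arm gives the robot as it stands.
- The arm moves only by the tool carry_out, never from a script. Its arguments are lists of equal length, an entry for each row: "claw": the finger opening in cm, from 0 to 9.18; "delta_pos": the shift along the tool's x, y, z in cm, a list of three; "angular": the turn, a rotation vector about the tool's x, y, z in rad, a list of three. In form: {"claw": [claw, ...], "delta_pos": [[dx, dy, dz], ...], "angular": [[ax, ay, az], ...]}. A call has 1 to 20 rows; each row shifts and turns the commanded pose from where the row before left it, along the tool's axes as they then stand; what a row does not reach is not made up. A row lasts 1/10 s, in which the tool goes at most 50 mm and 8.59 degrees, less where a joint would pass 70% of its speed; a pose out of reach is approached as far as the arm can. A call with a gripper value outside its range is refused whole. The fingers move at their own pace and stop on an object; "force" is the grip in N (left out, the last holds). Time passes only in rows, so rows that do not move let the fingers close. It gives the time, the measured TCP pose, the force, the opening and the grip force at its end, in the units of the state.
- arm.observe(): the state, without advancing time (a new reading comes with each control period).
- arm.get_image(name): name is "side" or "top" or "wrist"; returns a dict with "frame" (400x640x3 uint8, red, green, blue), "mtx" (3x3 intrinsics, pixels), "dist" ([k1, k2, p1, p2, k3] as OpenCV has them; the pictures are not rectified), "T" (4x4, takes a point from camera to world coordinates). Camera axes: x right, y down, z forward; pixel columns grow to the right and rows downward; lengths in m; the calibration is good to about 2 mm. A picture is of the moment at which its call begins. There is no depth.
- arm.sign_off(): hands the job in; it is judged then, once.
Trained networks look in a picture, given as the dict that the camera call returned (one of the last four; its "shot" number tells which), for a name from the list of things; names that differ only in an ending like _2 or _b are one class to them, and where a whole thing is asked for, a point or a joint stands for the part that bears it (a point fixed in the world has none). Each returns a list of dicts, best first, with "conf" (0 to 1); they miss things now and then, are a little off and sometimes report something else, mostly with a low value. They report only what shows in the picture. A call takes as long as a camera call. They do not tell look-alikes from the thing itself.
- arm.look_for(label, picture): "centre" ([column, row] as shares, 0 to 1, of the picture: columns of its width, rows of its height, amid what is visible of it).
- arm.trace(label, picture): "region" (400x640 bool, what is visible of it) and "centre" ([column, row] as shares, 0 to 1, of the picture: columns of its width, rows of its height, amid what is visible of it).
- arm.place_of(label, picture): "centre" ([column, row] as shares, 0 to 1, of the picture: columns of its width, rows of its height: a listed point, or the origin of a listed thing).
The state is a dict: "clock": time; "joints": joint angles; "dq": joint speeds; "joint_efforts": joint torques, N m; "position": TCP position; "ee_rot": TCP orientation; "force": force on the tool from outside, world axes, zero at the start; "ft_torque": the same for the moment, N m; "width": opening from 0.0 (shut) to 1.0 (fully open); "gripper_force": force on a finger pad.
Only numpy, scipy, OpenCV 4.12 (cv2) and the standard library are available. Lean on these libraries where they do the work, as an engineer would, in place of code of your own. Each camera call takes 0.05 s, during which the arm holds its last target. There are 200 camera calls.

## Working session

There is one attempt and no reset: what is moved stays moved. The work goes in short steps, Python scripts to look and compute and a tool call to move; the robot and the scene stay as the last step left them, time stands still between calls to the robot, and variables do not carry over. Pictures are saved under pics/ and viewed, at most 14 in all, crops included, and the job is handed in when it is done.

Besides the shell and the picture viewer there is one more tool, called after "Emit:" as name(argument=value, ...), one argument or row to a line, values as JSON. carry_out: Moves the arm, as the interface text tells. Its arguments: {"type":"object","properties":{"claw":{"type":"array","items":{"type":"number"}},"delta_pos":{"type":"array","items":{"type":"array","items":{"type":"number"}}},"angular":{"type":"array","items":{"type":"array","items":{"type":"number"}}},"force":{"type":"number"}},"required":["claw","delta_pos","angular"]}

```bash
ls; mkdir -p pics
python3 - <<'E'
from cell import arm
import cv2
s=arm.observe();print(s)
for n in("top","side"):
    p=arm.get_image(n);cv2.imwrite(f"pics/{n}0.png",p["frame"][:,:,::-1]);print(n,p["mtx"].tolist(),p["dist"],p["T"].round(3).tolist())
    for l in("coupling","sleeve","bearing","pulley","rack_a","rack_b","dish_coupling"):
        print(l,[((d["centre"][0]*640).__round__(1),(d["centre"][1]*400).__round__(1),round(d["conf"],2)) for d in arm.place_of(l,p)])
E
```

```text
pics
{'clock': 0.0, 'joints': array([-1.28559001,  0.43521627,  0.02494065,  1.57408734, -0.01159084,
        1.13400674, -0.07508625]), 'dq': array([ 9.11392808e-04,  5.39731624e-04, -3.78600601e-04,  9.19071661e-06,
       -1.00731086e-03,  1.73874138e-03,  1.47619821e-03]), 'joint_efforts': array([ 7.37540031e-04, -6.67849302e+01,  9.85478573e-01, -3.14454246e+01,
       -6.05546334e-02,  4.30577353e-02,  1.70565631e-04]), 'position': array([0.23619416, 0.57809901, 0.22595255]), 'ee_rot': array([-6.05357300e-01, -3.08254607e+00,  2.45673897e-03]), 'force': array([-0.42541166, -0.7848679 ,  0.29830017]), 'ft_torque': array([ 0.03014783, -0.03245574, -0.0310589 ]), 'gripper_force': 0.0, 'width': 1.0013906456904786}
top [[420.3811279173263, 0.0, 325.87562025588187], [0.0, 420.3811279173263, 203.7598308376788], [0.0, 0.0, 1.0]] [-0.04298268  0.          0.          0.          0.        ] [[-0.02, -0.997, 0.078, 0.426], [-1.0, 0.021, 0.012, 0.048], [-0.014, -0.078, -0.997, 0.951], [0.0, 0.0, 0.0, 1.0]]
coupling [(273.4, 233.4, 0.79), (241.1, 225.8, 0.74), (319.4, 216.4, 0.65), (265.0,
[... 280 characters left out ...]
0001834330692, 0.0, 323.73876201083294], [0.0, 410.0001834330692, 200.6558945350384], [0.0, 0.0, 1.0]] [-0.03670317  0.          0.          0.          0.        ] [[0.911, -0.161, 0.379, 0.167], [-0.412, -0.402, 0.818, -0.653], [0.02, -0.901, -0.432, 0.426], [0.0, 0.0, 0.0, 1.0]]
coupling [(239.7, 214.4, 0.92), (276.6, 201.8, 0.64), (310.5, 218.5, 0.61), (312.3, 194.4, 0.59), (278.3, 189.6, 0.58)]
sleeve [(342.4, 275.1, 0.63), (321.1, 236.4, 0.49)]
bearing [(329.2, 248.6, 0.71), (331.3, 252.3, 0.52), (345.2, 274.7, 0.37)]
pulley [(322.0, 233.5, 0.94), (386.4, 211.5, 0.56)]
rack_a [(388.3, 215.2, 0.56)]
rack_b [(388.3, 215.2, 0.56)]
dish_coupling [(309.3, 218.0, 0.76), (333.2, 250.6, 0.38)]
```

View pics/top0.png

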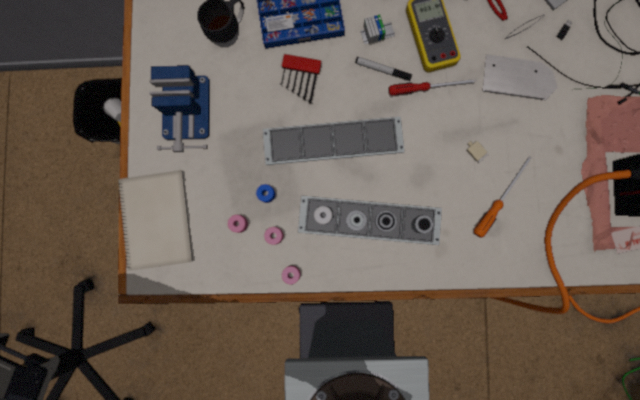

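View pics/side0.png

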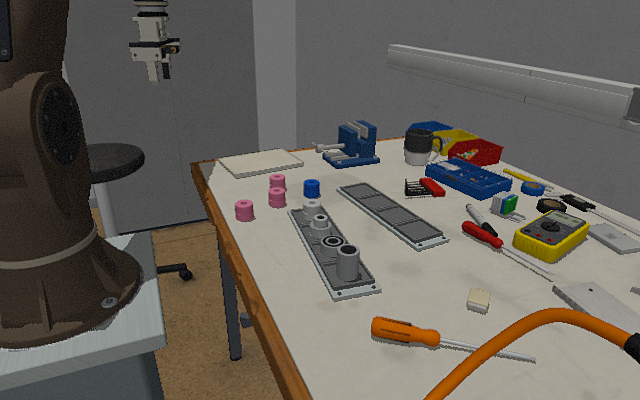

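Top view, near rack (full), from left: coupling (320,216), pulley (354,219), bearing (386,221) and sleeve (422,224). The empty rack is the farther one, at (334,141). The coupling candidates are the silver one at (320,216), blue at (265,193), and pink at (237,224), (274,235) and (291,274). Only the silver one in the rack fits. I'll confirm it in a crop and measure both racks.

```bash
cat > h.py <<'E'
import numpy as np, cv2
from cell import arm
def world(p,uv,z):
    uv=np.array(uv,float).reshape(-1,1,2)
    n=cv2.undistortPoints(uv,p["mtx"],p["dist"]).reshape(-1,2)
    d=np.c_[n,np.ones(len(n))]@p["T"][:3,:3].T; o=p["T"][:3,3]
    return o+d*((z-o[2])/d[:,2])[:,None]
def pix(p,w):
    T=np.linalg.inv(p["T"]);r,_=cv2.Rodrigues(T[:3,:3])
    return cv2.projectPoints(np.array(w,float).reshape(-1,1,3),r,T[:3,3],p["mtx"],p["dist"])[0].reshape(-1,2)
E
python3 - <<'E'
from h import *
p=arm.get_image("top")
im=p["frame"][:,:,::-1].copy()
for l in("rack_a","dish_coupling"):
    for d in arm.trace(l,p):
        c=cv2.findContours(d["region"].astype('uint8'),0,1)[0]
        c=max(c,key=cv2.contourArea); r=cv2.minAreaRect(c.astype('float32'))
        b=world(p,cv2.boxPoints(r),.008 if l[0]=="r" else .013)
        print(l,d["conf"],r,b.mean(0).round(4),[round(float(np.linalg.norm(b[i]-b[i-1])),3) for i in range(4)],b[:,:2].round(3).tolist())
for l,h in(("coupling",.035),("sleeve",.05),("bearing",.021),("pulley",.038)):
    for d in arm.trace(l,p):
        r=d["region"]; print(l,round(d["conf"],2),np.array(d["centre"])*[640,400],r.sum(),world(p,np.array(d["centre"])*[640,400],.011+h/2).round(4))
cv2.imwrite("pics/crop0.png",cv2.resize(im[100:290,220:450],None,fx=3.4,fy=3.1,interpolation=2))
E
```

```text
rack_a 0.92 ((332.4482421875, 139.8793182373047), (37.7026481628418, 140.0977325439453), 85.2363510131836) [0.6455 0.0421 0.008 ] [0.088, 0.321, 0.087, 0.318] [[0.679, 0.205], [0.699, -0.115], [0.612, -0.119], [0.592, 0.198]]
rack_a 0.66 ((433.7645263671875, 226.34027099609375), (18.780048370361328, 39.440826416015625), 17.447187423706055) [ 0.4438 -0.1806  0.008 ] [0.042, 0.089, 0.042, 0.089] [[0.409, -0.146], [0.492, -0.176], [0.479, -0.215], [0.395, -0.185]]
rack_a 0.22 ((320.7345275878906, 214.6862030029297), (32.304691314697266, 33.96560287475586), 4.763641834259033) [0.4753 0.072  0.008 ] [0.072, 0.076, 0.073, 0.076] [[0.441, 0.112], [0.517, 0.104], [0.509, 0.032], [0.434, 0.04]]
dish_coupling 0.86 ((320.82830810546875, 214.72422790527344), (32.18289566040039, 34.04543685913086), 4.969740867614746) [0.475  0.0717 0.013 ] [0.072, 0.076, 0.072, 0.076] [[0.441, 0.111], [0.517, 0.103], [0.509, 0.032], [0.433, 0.04]]
dish_coupling 0.4 ((333.1434020996094, 139.577880859375), (37.57233810424805, 140.33041381835938), 84.80557250976562) [0.645  0.0406 0.013 ] [0.087, 0.32, 0.087, 0.317] [[0.677, 0.203], [0.699, -0.116], [0.613, -0.12], [0.591, 0.196]]
coupling 0.8 [238.912 225.32 ] 283 [[0.4544 0.2521 0.0285]]
coupling 0.79 [261.888 192.   ] 234 [[0.527  0.2007 0.0285]]
coupling 0.7 [319.296 214.92 ] 307 [[0.4737 0.0746 0.0285]]
coupling 0.7 [272.32 236.92] 287 [[0.4275 0.1786 0.0285]]
coupling 0.6 [288.896 274.32 ] 284 [[0.3456 0.1433 0.0285]]
sleeve 0.5 [377.472 237.92 ] 876 [[ 0.4207 -0.0507  0.036 ]]
bearing 0.9 [384.896 221.   ] 327 [[ 0.4575 -0.0697  0.0215]]
pulley 0.53 [351.616 218.6  ] 298 [[0.464 0.004 0.03 ]]
```

View pics/crop0.png

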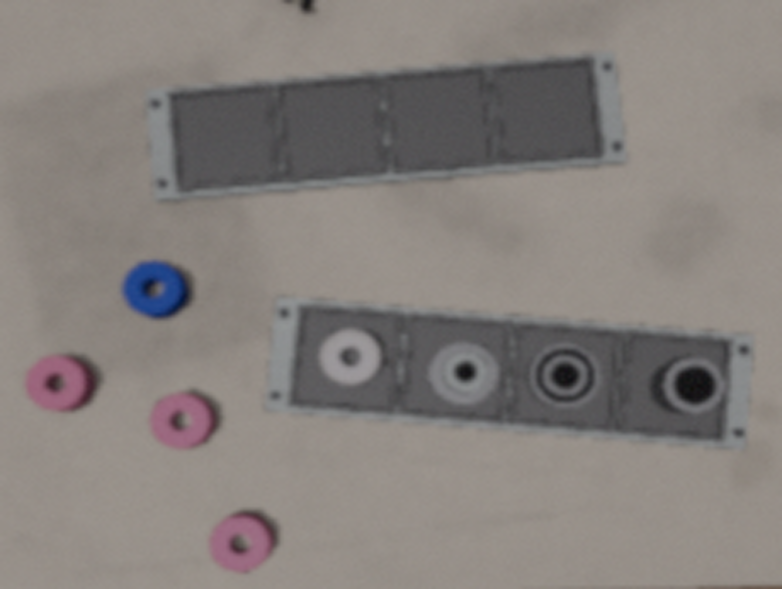

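The crop confirms it. Silver coupling far left at crop (350,356), then pulley (463,372), bearing (565,375), sleeve (692,385). Next, fit the racks from the corner pixels.

```bash
cat >> h.py <<'E'
from scipy.optimize import least_squares
L=np.array([[.042,.159],[.042,-.159],[-.042,-.159],[-.042,.159]])
def fitrack(W):
    R=lambda a:np.array([[np.cos(a),-np.sin(a)],[np.sin(a),np.cos(a)]])
    s=least_squares(lambda q:((L@R(q[2]).T+q[:2])-W[:,:2]).ravel(),[W[:,0].mean(),W[:,1].mean(),0])
    return s.x, np.abs(s.fun).max()
E
python3 - <<'E'
from h import *
p=arm.get_image("top")
f=lambda c:np.array(c,float)/[3.4,3.1]+[219.6,99.6]
for n,c in(("A",[(277,296),(751,335),(745,447),(266,408)]),("B",[(149,92),(613,52),(626,160),(156,199)])):
    print(n,fitrack(world(p,f(c),.008)))
for n,c,z in(("coupling",(350,356),.046),("pulley",(465,371),.049),("bearing",(565,375),.032),("sleeve",(692,385),.061)):
    print(n,world(p,f([c]),z).round(4))
s=arm.observe();from scipy.spatial.transform import Rotation as R
print(R.from_rotvec(s["ee_rot"]).as_matrix().round(3))
E
```

```text
A (array([ 0.46234241, -0.03696087, -0.10992262]), np.float64(0.002341810517485915))
B (array([0.64478667, 0.04057311, 0.07022535]), np.float64(0.002597027744839997))
coupling [[0.4736 0.0671 0.046 ]]
pulley [[ 0.4616 -0.0052  0.049 ]]
bearing [[ 0.4581 -0.0703  0.032 ]]
sleeve [[ 0.4486 -0.1453  0.061 ]]
[[-0.926  0.378  0.   ]
 [ 0.378  0.926  0.   ]
 [-0.     0.    -1.   ]]
```

Emit:
carry_out(
  claw=[8,8,8,8,8,8,8,8,8,8,8,8,8,8,8,8],
  delta_pos=[
    [-2.75,-3.03,0],
    [-2.75,-3.03,0],
    [-2.75,-3.03,0],
    [-2.75,-3.03,0],
    [-2.75,-3.03,0],
    [-2.75,-3.03,0],
    [-2.75,-3.03,0],
    [-2.75,-3.03,0],
    [-2.75,-3.03,0],
    [-2.75,-3.03,0],
    [-2.75,-3.03,0],
    [-2.75,-3.03,0],
    [-2.75,-3.03,0],
    [-2.75,-3.03,0],
    [-2.75,-3.03,0],
    [-2.75,-3.03,0],
  ],
  angular=[
    [0,0,0],
    [0,0,0],
    [0,0,0],
    [0,0,0],
    [0,0,0],
    [0,0,0],
    [0,0,0],
    [0,0,0],
    [0,0,0],
    [0,0,0],
    [0,0,0],
    [0,0,0],
    [0,0,0],
    [0,0,0],
    [0,0,0],
    [0,0,0],
  ],
)

```text
clock: 2.8
position: [0.4608, -0.0382, 0.2271]
ee_rot: [0.605, 3.082, 0.001]
force: [0.8, 1.1, 0.6]
width: 0.873
gripper_force: 0.0
```

Emit:
carry_out(
  claw=[8,8,8,8,8,8,8,8,8,8,8],
  delta_pos=[
    [0,0,0],
    [0,0,0],
    [0,0,0],
    [0,0,0],
    [0,0,0],
    [0,0,0],
    [0,0,0],
    [0,0,0],
    [0,0,0],
    [0,0,0],
    [0,0,0],
  ],
  angular=[
    [0,0,0.1437],
    [0,0,0.1437],
    [0,0,0.1437],
    [0,0,0.1437],
    [0,0,0.1437],
    [0,0,0.1437],
    [0,0,0.1437],
    [0,0,0.1437],
    [0,0,0.1437],
    [0,0,0],
    [0,0,0],
  ],
)

```text
clock: 3.9
position: [0.4604, -0.0365, 0.2268]
ee_rot: [2.336, 2.101, 0.0]
force: [-0.2, -0.2, -0.2]
width: 0.868
gripper_force: 0.0
```

Run:
```python
from h import *
s=arm.observe();from scipy.spatial.transform import Rotation as R
print(s["clock"],s["position"],s["width"],s["joints"].round(2));print(R.from_rotvec(s["ee_rot"]).as_matrix().round(3))
p=arm.get_image("wrist");print(p["T"].round(3).tolist())
cv2.imwrite("pics/w0.png",p["frame"][:,:,::-1])
for l in("coupling","sleeve","bearing","pulley","dish_coupling"):
    for d in arm.place_of(l,p):
        c=np.array(d["centre"])*[640,400];print(l,round(d["conf"],2),c.round(1),world(p,c,.011).round(4))
```

```text
3.9 [ 0.46035311 -0.0365042   0.22679426] 0.8684793980375208 [-0.57  0.17  0.62  1.99 -0.12  1.01  0.01]
[[ 0.106  0.994  0.   ]
 [ 0.994 -0.106  0.   ]
 [ 0.     0.    -1.   ]]
[[0.994, -0.1, -0.033, 0.469], [-0.106, -0.945, -0.309, 0.048], [0.0, 0.311, -0.951, 0.385], [0.0, 0.0, 0.0, 1.0]]
coupling 0.81 [319.3  71.5] [[0.4691 0.065  0.011 ]]
coupling 0.81 [185.4  12.4] [[0.3429 0.1356 0.011 ]]
bearing 0.92 [322.3 199.6] [[ 0.4576 -0.0733  0.011 ]]
pulley 0.86 [318.6 139.6] [[ 0.4608 -0.0046  0.011 ]]
pulley 0.52 [324.1 255.3] [[ 0.4523 -0.1443  0.011 ]]
pulley 0.39 [320.1  72. ] [[0.4699 0.0644 0.011 ]]
dish_coupling 0.59 [316.  67.] [[0.4662 0.0697 0.011 ]]
```

View pics/w0.png

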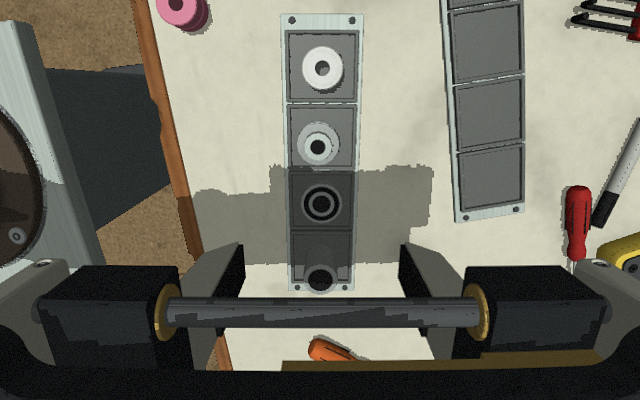

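Wrist view: part tops at coupling (322,67), pulley (317,147), bearing (321,204), sleeve (320,278, partly hidden). The far rack is at upper right, with its near end's corners at (455,222) and (524,214).

Run:
```python
from h import *
p=arm.get_image("wrist")
for n,c,z in(("coupling",(322.5,67),.046),("pulley",(317.5,147),.049),("bearing",(321,204),.032),("sleeve",(320,278),.061)):
    print(n,world(p,[c],z).round(4))
print("A",fitrack(world(p,[(363,14),(355,291),(289,291),(281,14)],.008)[[0,1,2,3]]))
print("Bends",world(p,[(524,214),(455,223)],.008).round(4))
B=np.array([.6448,.0406]);a=.0702;Rm=np.array([[np.cos(a),-np.sin(a)],[np.sin(a),np.cos(a)]])
print("pred",(L[1:3]@Rm.T+B).round(4)); print("pix",pix(p,[[*x,.008] for x in L@Rm.T+B]).round(0).tolist())
```

```text
coupling [[0.4728 0.0668 0.046 ]]
pulley [[ 0.4598 -0.0066  0.049 ]]
bearing [[ 0.4562 -0.0715  0.032 ]]
sleeve [[ 0.447  -0.1453  0.061 ]]
A (array([ 0.46090169, -0.03857561, -0.10871555]), np.float64(0.001228518231305431))
Bends [[ 0.695  -0.1187  0.008 ]
 [ 0.6116 -0.1209  0.008 ]]
pred [[ 0.6978 -0.1151]
 [ 0.6141 -0.121 ]]
pix [[520.0, -101.0], [527.0, 211.0], [457.0, 223.0], [433.0, -87.0]]
```

Emit:
carry_out(
  claw=[8,8,8,8,8,8,8,8,8,8,8,8,8,8],
  delta_pos=[
    [3.47,0.05,0],
    [3.47,0.05,0],
    [3.47,0.05,0],
    [0,0,3.5],
    [0,0,3.5],
    [0,0,3.5],
    [0,0,3.5],
    [0,0,2.5],
    [0,0,1.5],
    [0,0,1.0],
    [0,0,0.9],
    [0,0,0.7],
    [0,0,0],
    [0,0,0],
  ],
  angular=[
    [0,0,0],
    [0,0,0],
    [0,0,0],
    [0,0,0],
    [0,0,0],
    [0,0,0],
    [0,0,0],
    [0,0,0],
    [0,0,0],
    [0,0,0],
    [0,0,0],
    [0,0,0],
    [0,0,0],
    [0,0,0],
  ],
  force=25,
)

```text
clock: 5.65
position: [0.4736, 0.0667, 0.0211]
ee_rot: [2.341, 2.095, 0.001]
force: [0.5, -0.5, -0.1]
width: 0.874
gripper_force: 0.0
```

Run:
```python
from h import *
p=arm.get_image("wrist");cv2.imwrite("pics/w1.png",p["frame"][:,:,::-1])
```

```text
(no output)
```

View pics/w1.png

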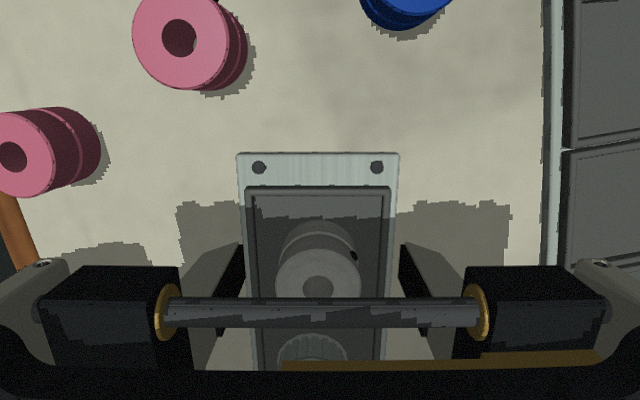

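The coupling is centred between the open fingers, top at about (318,285). Now grip.

Emit:
carry_out(
  claw=[3,3,3,3,3,3,3,3],
  delta_pos=[
    [0,0,0],
    [0,0,0],
    [0,0,0],
    [0,0,0],
    [0,0,0],
    [0,0,0],
    [0,0,0],
    [0,0,-0.5],
  ],
  angular=[
    [0,0,0],
    [0,0,0],
    [0,0,0],
    [0,0,0],
    [0,0,0],
    [0,0,0],
    [0,0,0],
    [0,0,0],
  ],
  force=25,
)

```text
clock: 6.5
position: [0.4728, 0.0666, 0.0254]
ee_rot: [-2.34, -2.095, 0.002]
force: [0.1, 1.0, -2.0]
width: 0.429
gripper_force: 25.0
```

Emit:
carry_out(
  claw=[3,3,3,3,3,3,3,3,3,3,3,3,3],
  delta_pos=[
    [0,0,-1.5],
    [0,0,-2.5],
    [0,0,-2.5],
    [0,0,-2],
    [-1,1.5,0],
    [-1.73,2.9,0],
    [-1.73,2.9,0],
    [-1.73,2.9,0],
    [-1.73,2.9,0],
    [-1.73,2.9,0],
    [-1.78,3.13,0],
    [0,0,0],
    [0,0,0],
  ],
  angular=[
    [0,0,0],
    [0,0,0],
    [0,0,0],
    [0,0,0],
    [0,0,0],
    [0,0,0],
    [0,0,0],
    [0,0,0],
    [0,0,0],
    [0,0,0],
    [0,0,0],
    [0,0,0],
    [0,0,0],
  ],
)

```text
clock: 7.8
position: [0.6505, -0.0688, 0.1102]
ee_rot: [-2.342, -2.094, 0.002]
force: [-0.8, 0.0, -3.7]
width: 0.428
gripper_force: 25.0
```

Run:
```python
from h import *
s=arm.observe();print(s["position"],s["ee_rot"],s["width"],s["gripper_force"],s["joints"].round(2))
p=arm.get_image("wrist");cv2.imwrite("pics/w2.png",p["frame"][:,:,::-1])
```

```text
[ 0.65051395 -0.06878051  0.11021419] [-2.34173806e+00 -2.09375268e+00  1.85212403e-03] 0.42812155392018736 24.998647570610046 [-0.29  0.62  0.49  1.65 -0.34  0.95  0.21]
```

View pics/w2.png

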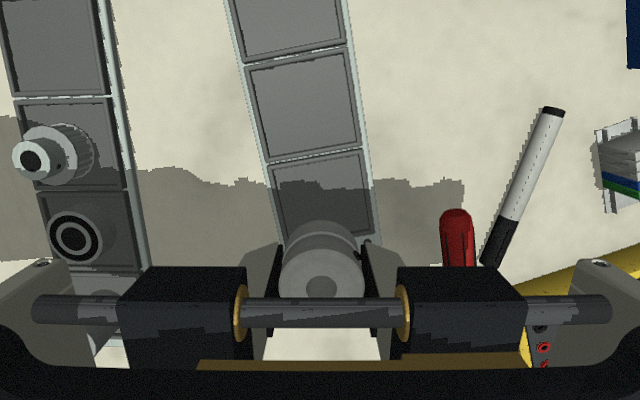

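The coupling is held over the last target dish. The dish's upper wall corners are at about (268,161) and (367,150). Check the dish position from those wall junctions.

Run:
```python
from h import *
p=arm.get_image("wrist")
W=world(p,[(268,161),(367,150),(244,65),(347,48)],.016);print(W.round(4))
a=.07
for c in([.644,.040],):
    Rm=np.array([[np.cos(a),-np.sin(a)],[np.sin(a),np.cos(a)]])
    loc=np.array([[-.037,-.072],[.037,-.072],[-.037,0],[.037,0]])
    print(W[:,:2]-(loc@Rm.T+c))
```

```text
[[ 0.6138 -0.0304  0.016 ]
 [ 0.688  -0.0303  0.016 ]
 [ 0.6077  0.0384  0.016 ]
 [ 0.6796  0.0412  0.016 ]]
[[ 0.00169028  0.00401901]
 [ 0.00207153 -0.00105799]
 [ 0.00062006  0.00096447]
 [-0.00135906 -0.00134588]]
```

Emit:
carry_out(
  claw=[3,3,3,3,3,3,3,3,3],
  delta_pos=[
    [0.15,0.1,2.5],
    [0,0,2.5],
    [0,0,1.8],
    [0,0,1.0],
    [0,0,0.5],
    [0,0,0.3],
    [0,0,0.2],
    [0,0,0.1],
    [0,0,0],
  ],
  angular=[
    [0,0,0],
    [0,0,0],
    [0,0,0],
    [0,0,0],
    [0,0,0],
    [0,0,0],
    [0,0,0],
    [0,0,0],
    [0,0,0],
  ],
)

```text
clock: 8.8
position: [0.6522, -0.0667, 0.0222]
ee_rot: [2.34, 2.095, 0.001]
force: [-0.3, -0.5, -2.4]
width: 0.427
gripper_force: 25.0
```

Emit:
carry_out(
  claw=[3,3,3],
  delta_pos=[
    [0,0,0.07],
    [0,0,0.05],
    [0,0,0],
  ],
  angular=[
    [0,0,0],
    [0,0,0],
    [0,0,0],
  ],
)

```text
clock: 9.1
position: [0.6522, -0.0667, 0.0209]
ee_rot: [2.34, 2.095, 0.001]
force: [0.4, -0.0, 0.2]
width: 0.428
gripper_force: 25.0
```

Contact: the weight has come off. Release, lift and go to the pulley.

Emit:
carry_out(
  claw=[4.6,5.2,6,6,6,6,6,6,6,6,6,6,6,6,6,6,6,6,6,6],
  delta_pos=[
    [0,0,0],
    [0,0,0],
    [0,0,0],
    [0,0,0],
    [0,0,-1],
    [0,0,-3],
    [0,0,-3],
    [0,0,-3],
    [0.65,-3.28,0],
    [0.65,-3.28,0],
    [0.65,-3.28,0],
    [0.65,-3.28,0],
    [0.65,-3.28,0],
    [0.66,-3.3,0],
    [0,0,2.5],
    [0,0,2.5],
    [0,0,2],
    [0,0,1],
    [0,0,0.45],
    [0,0,0],
  ],
  angular=[
    [0,0,0],
    [0,0,0],
    [0,0,0],
    [0,0,0],
    [0,0,0],
    [0,0,0],
    [0,0,0],
    [0,0,0],
    [0,0,0],
    [0,0,0],
    [0,0,0],
    [0,0,0],
    [0,0,0],
    [0,0,0],
    [0,0,0],
    [0,0,0],
    [0,0,0],
    [0,0,0],
    [0,0,0],
    [0,0,0],
  ],
)

```text
clock: 11.1
position: [0.4607, -0.0062, 0.0362]
ee_rot: [-2.341, -2.095, -0.0]
force: [0.6, 0.2, 0.6]
width: 0.654
gripper_force: 0.0
```

Run:
```python
from h import *
p=arm.get_image("wrist");q=arm.get_image("top")
a=q["frame"][100:290,220:450,::-1];im=np.vstack([cv2.resize(p["frame"][:,:,::-1],(480,300)),cv2.resize(a,(480,300),interpolation=2)])
cv2.imwrite("pics/w3.png",im)
```

```text
(no output)
```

View pics/w3.png

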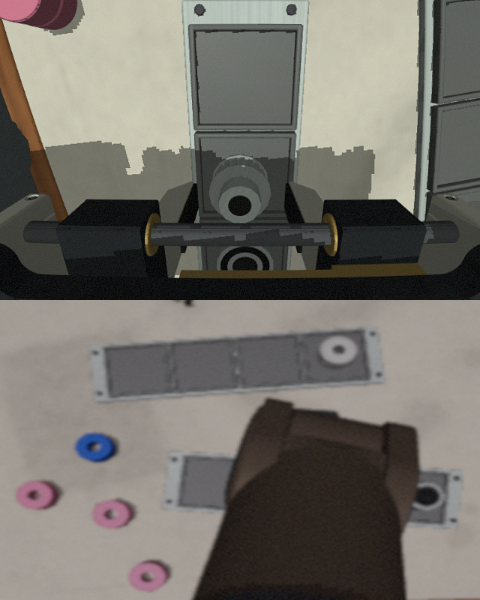

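The coupling stands in the rightmost dish, at (338,348) in the lower panel. The pulley hub is centred between the fingers, at (238,205) in the upper panel. Grip it.

Emit:
carry_out(
  claw=[2,2,2,2,2,2,2,2,2,2],
  delta_pos=[
    [0,0,0],
    [0,0,0],
    [0,0,0],
    [0,0,0],
    [0,0,0],
    [0,0,0],
    [0,0,0],
    [0,0,-0.5],
    [0,0,-0.5],
    [0,0,0],
  ],
  angular=[
    [0,0,0],
    [0,0,0],
    [0,0,0],
    [0,0,0],
    [0,0,0],
    [0,0,0],
    [0,0,0],
    [0,0,0],
    [0,0,0],
    [0,0,0],
  ],
  force=25,
)

```text
clock: 12.2
position: [0.4609, -0.0061, 0.0467]
ee_rot: [2.34, 2.095, 0.001]
force: [-0.4, -0.5, -0.9]
width: 0.295
gripper_force: 25.0
```

Emit:
carry_out(
  claw=[2,2,2,2,2,2,2,2,2,2,2,2,2,2,2,2,2,2],
  delta_pos=[
    [0,0,-2],
    [0,0,-3],
    [0,0,-2],
    [0.3,1.5,0],
    [0.5,3,0],
    [0.5,3,0],
    [0.5,3,0],
    [0.5,3,0],
    [0.5,3,0],
    [0.32,1.88,0],
    [0,0,0],
    [0,0,2.5],
    [0,0,2.5],
    [0,0,1.6],
    [0,0,0.6],
    [0,0,0.4],
    [0,0,0.2],
    [0,0,0],
  ],
  angular=[
    [0,0,0],
    [0,0,0],
    [0,0,0],
    [0,0,0],
    [0,0,0],
    [0,0,0],
    [0,0,0],
    [0,0,0],
    [0,0,0],
    [0,0,0],
    [0,0,0],
    [0,0,0],
    [0,0,0],
    [0,0,0],
    [0,0,0],
    [0,0,0],
    [0,0,0],
    [0,0,0],
  ],
)

```text
clock: 14.0
position: [0.647, 0.0047, 0.0387]
ee_rot: [2.34, 2.095, 0.001]
force: [-0.3, 0.3, -1.0]
width: 0.298
gripper_force: 25.0
```

Emit:
carry_out(
  claw=[2,2,2,2],
  delta_pos=[
    [0,0,0.1],
    [0,0,0.08],
    [0,0,0.05],
    [0,0,0],
  ],
  angular=[
    [0,0,0],
    [0,0,0],
    [0,0,0],
    [0,0,0],
  ],
)

```text
clock: 14.4
position: [0.6469, 0.0048, 0.0362]
ee_rot: [2.34, 2.095, 0.001]
force: [-1.9, 0.8, 3.3]
width: 0.293
gripper_force: 25.0
```

Contact. Release and move to the bearing.

Emit:
carry_out(
  claw=[3.2,3.8,4.5,4.5,5,6.5,6.5,6.5,6.5,6.5,6.5,6.5,6.5,6.5,6.5,6.5,6.5,6.5,6.5,6.5],
  delta_pos=[
    [0,0,0],
    [0,0,0],
    [0,0,0],
    [0,0,0],
    [0,0,-1.5],
    [0,0,-3],
    [0,0,-4],
    [-1.6,-3.0,0],
    [-1.6,-3.0,0],
    [-1.6,-3.0,0],
    [-1.6,-3.0,0],
    [-1.6,-3.0,0],
    [-1.63,-3.02,0],
    [0,0,3],
    [0,0,3],
    [0,0,2],
    [0,0,1],
    [0,0,0.6],
    [0,0,0.4],
    [0,0,0],
  ],
  angular=[
    [0,0,0],
    [0,0,0],
    [0,0,0],
    [0,0,0],
    [0,0,0],
    [0,0,0],
    [0,0,0],
    [0,0,0],
    [0,0,0],
    [0,0,0],
    [0,0,0],
    [0,0,0],
    [0,0,0],
    [0,0,0],
    [0,0,0],
    [0,0,0],
    [0,0,0],
    [0,0,0],
    [0,0,0],
    [0,0,0],
  ],
)

```text
clock: 16.4
position: [0.4573, -0.0711, 0.021]
ee_rot: [2.34, 2.095, 0.001]
force: [-0.4, 0.2, -0.3]
width: 0.709
gripper_force: 0.0
```

Run:
```python
from h import *
p=arm.get_image("wrist");q=arm.get_image("top")
a=q["frame"][100:290,220:450,::-1];im=np.vstack([cv2.resize(p["frame"][:,:,::-1],(480,300)),cv2.resize(a,(480,300),interpolation=2)])
cv2.imwrite("pics/w4.png",im)
```

```text
(no output)
```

View pics/w4.png

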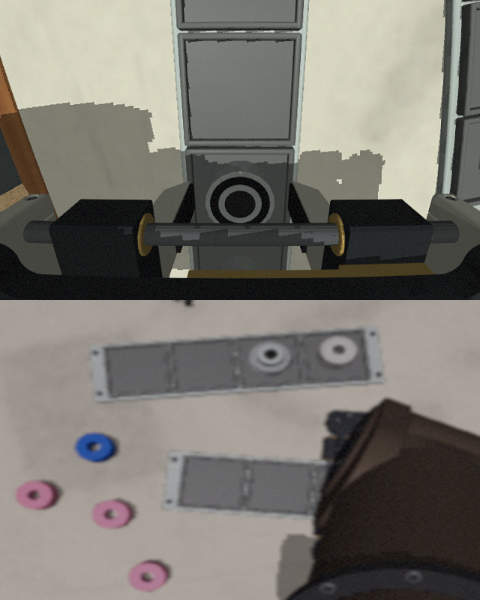

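The pulley stands upright in its dish (lower panel, 270,355). The bearing is between the fingers at (240,203). Go down 2 mm and grip.

Emit:
carry_out(
  claw=[6.5,6.5,3.8,3.8,3.8,3.8,3.8,3.8,3.8,3.8,3.8],
  delta_pos=[
    [0,0,0.18],
    [0,0,0],
    [0,0,0],
    [0,0,0],
    [0,0,0],
    [0,0,0],
    [0,0,0],
    [0,0,0],
    [0,0,-0.5],
    [0,0,-0.5],
    [0,0,0],
  ],
  angular=[
    [0,0,0],
    [0,0,0],
    [0,0,0],
    [0,0,0],
    [0,0,0],
    [0,0,0],
    [0,0,0],
    [0,0,0],
    [0,0,0],
    [0,0,0],
    [0,0,0],
  ],
  force=25,
)

```text
clock: 17.6
position: [0.4573, -0.0712, 0.0296]
ee_rot: [2.34, 2.095, 0.001]
force: [0.5, 0.5, -1.0]
width: 0.493
gripper_force: 25.0
```

Emit:
carry_out(
  claw=[3.8,3.8,3.8,3.8,3.8,3.8,3.8,3.8,3.8,3.8,3.8,3.8,3.8,3.8,3.8,3.8,3.8,3.8,3.8],
  delta_pos=[
    [0,0,-2],
    [0,0,-3],
    [0,0,-3],
    [0,0,-1],
    [1.2,1.2,0],
    [2.8,2.8,0],
    [2.8,2.8,0],
    [2.8,2.8,0],
    [2.8,2.8,0],
    [2.8,2.8,0],
    [1.52,1.53,0],
    [0,0,0],
    [0,0,3],
    [0,0,3],
    [0,0,2],
    [0,0,0.8],
    [0,0,0.6],
    [0,0,0.4],
    [0,0,0],
  ],
  angular=[
    [0,0,0],
    [0,0,0],
    [0,0,0],
    [0,0,0],
    [0,0,0],
    [0,0,0],
    [0,0,0],
    [0,0,0],
    [0,0,0],
    [0,0,0],
    [0,0,0],
    [0,0,0],
    [0,0,0],
    [0,0,0],
    [0,0,0],
    [0,0,0],
    [0,0,0],
    [0,0,0],
    [0,0,0],
  ],
)

```text
clock: 19.5
position: [0.6418, 0.0766, 0.0211]
ee_rot: [2.341, 2.095, 0.001]
force: [-0.6, 0.2, -1.9]
width: 0.494
gripper_force: 25.0
```

Emit:
carry_out(
  claw=[3.8,3.8,3.8],
  delta_pos=[
    [0,0,0.1],
    [0,0,0.03],
    [0,0,0],
  ],
  angular=[
    [0,0,0],
    [0,0,0],
    [0,0,0],
  ],
)

```text
clock: 19.8
position: [0.6419, 0.0767, 0.0201]
ee_rot: [2.34, 2.095, 0.001]
force: [0.2, 0.2, -1.0]
width: 0.497
gripper_force: 25.0
```

Emit:
carry_out(
  claw=[3.8,3.8,3.8],
  delta_pos=[
    [0,0,0.05],
    [0,0,0.03],
    [0,0,0],
  ],
  angular=[
    [0,0,0],
    [0,0,0],
    [0,0,0],
  ],
)

```text
clock: 20.1
position: [0.6417, 0.0767, 0.0191]
ee_rot: [2.341, 2.095, 0.001]
force: [-1.1, -0.6, 2.1]
width: 0.491
gripper_force: 25.0
```

Contact. Release and go to the sleeve.

Emit:
carry_out(
  claw=[5.1,5.6,6.2,6.2,6.2,6.2,6.2,6.2,6.2,6.2,6.2,6.2,6.2,6.2,6.2,6.2,6.2],
  delta_pos=[
    [0,0,0],
    [0,0,0],
    [0,0,0],
    [0,0,0],
    [0,0,-2],
    [0,0,-4],
    [0,0,-5],
    [-3.03,-2.1,0],
    [-3.03,-2.1,0],
    [-3.03,-2.1,0],
    [-3.03,-2.1,0],
    [-3.03,-2.1,0],
    [-3.03,-2.1,0],
    [-3.03,-2.1,0],
    [-3.0,-2.14,0],
    [0,0,0],
    [0,0,0],
  ],
  angular=[
    [0,0,0],
    [0,0,0],
    [0,0,0],
    [0,0,0],
    [0,0,0],
    [0,0,0],
    [0,0,0],
    [0,0,0],
    [0,0,0],
    [0,0,0],
    [0,0,0],
    [0,0,0],
    [0,0,0],
    [0,0,0],
    [0,0,0],
    [0,0,0],
    [0,0,0],
  ],
)

```text
clock: 21.8
position: [0.4474, -0.1459, 0.1291]
ee_rot: [2.343, 2.093, 0.001]
force: [-0.4, -0.3, -0.5]
width: 0.675
gripper_force: 0.0
```

Run:
```python
from h import *
p=arm.get_image("wrist");q=arm.get_image("top")
a=q["frame"][100:290,220:450,::-1];im=np.vstack([cv2.resize(p["frame"][:,:,::-1],(480,300)),cv2.resize(a,(480,300),interpolation=2)])
cv2.imwrite("pics/w5.png",im)
```

```text
(no output)
```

View pics/w5.png

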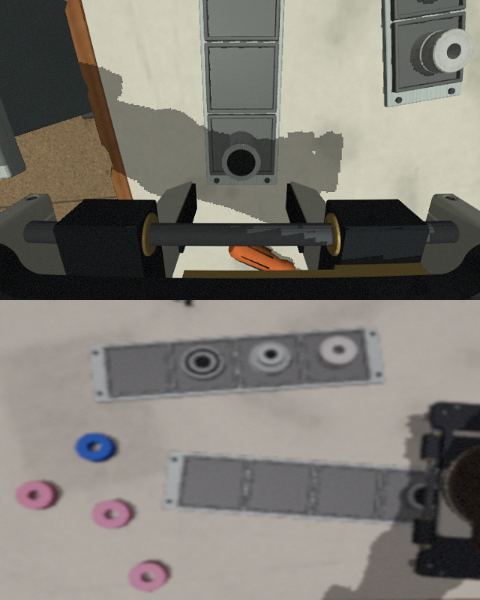

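The bearing is seated in the second dish from the left (lower panel, 202,361). The sleeve top is at (241,162) in the wrist panel, in line with the fingers. Descend and grip.

Emit:
carry_out(
  claw=[6.2,6.2,6.2,6.2,6.2,6.2,6.2,6.2,2.8,2.8,2.8,2.8,2.8,2.8,2.8,2.8,2.8],
  delta_pos=[
    [0.06,0,2],
    [0,0,2],
    [0,0,2],
    [0,0,2],
    [0,0,1.5],
    [0,0,0.8],
    [0,0,0.4],
    [0,0,0],
    [0,0,0],
    [0,0,0],
    [0,0,0],
    [0,0,0],
    [0,0,0],
    [0,0,0],
    [0,0,-0.5],
    [0,0,-0.5],
    [0,0,0],
  ],
  angular=[
    [0,0,0],
    [0,0,0],
    [0,0,0],
    [0,0,0],
    [0,0,0],
    [0,0,0],
    [0,0,0],
    [0,0,0],
    [0,0,0],
    [0,0,0],
    [0,0,0],
    [0,0,0],
    [0,0,0],
    [0,0,0],
    [0,0,0],
    [0,0,0],
    [0,0,0],
  ],
  force=30,
)

```text
clock: 23.6
position: [0.4479, -0.1449, 0.0324]
ee_rot: [2.34, 2.095, 0.001]
force: [0.1, 0.1, -1.8]
width: 0.412
gripper_force: 30.0
```

Emit:
carry_out(
  claw=[2.8,2.8,2.8,2.8,2.8,2.8,2.8,2.8,2.8,2.8,2.8,2.8,2.8,2.8,2.8],
  delta_pos=[
    [0,0,-2],
    [0,0,-3],
    [0,0,-3],
    [0,0,-2],
    [1.5,0.75,0],
    [3.9,1.95,0],
    [3.9,1.95,0],
    [3.9,1.95,0],
    [3.9,1.95,0],
    [3.9,1.95,0],
    [3.9,1.95,0],
    [3.9,1.95,0],
    [2.4,1.15,0],
    [0,0,0],
    [0,0,0],
  ],
  angular=[
    [0,0,0],
    [0,0,0],
    [0,0,0],
    [0,0,0],
    [0,0,0],
    [0,0,0],
    [0,0,0],
    [0,0,0],
    [0,0,0],
    [0,0,0],
    [0,0,0],
    [0,0,0],
    [0,0,0],
    [0,0,0],
    [0,0,0],
  ],
)

```text
clock: 25.1
position: [0.6361, 0.1482, 0.1312]
ee_rot: [2.339, 2.097, -0.002]
force: [0.4, -1.6, -1.8]
width: 0.407
gripper_force: 30.0
```

Emit:
carry_out(
  claw=[2.8,2.8,2.8,2.8,2.8,2.8,2.8],
  delta_pos=[
    [0,0,3],
    [0,0,3],
    [0,0,2.5],
    [0,0,1.2],
    [0,0,0.7],
    [0,0,0.4],
    [0,0,0],
  ],
  angular=[
    [0,0,0],
    [0,0,0],
    [0,0,0],
    [0,0,0],
    [0,0,0],
    [0,0,0],
    [0,0,0],
  ],
)

```text
clock: 25.8
position: [0.6369, 0.1478, 0.0244]
ee_rot: [2.341, 2.095, 0.001]
force: [-0.3, -0.4, -0.6]
width: 0.411
gripper_force: 30.0
```

Emit:
carry_out(
  claw=[2.8,2.8,2.8],
  delta_pos=[
    [0,0,0.1],
    [0,0,0.05],
    [0,0,0],
  ],
  angular=[
    [0,0,0],
    [0,0,0],
    [0,0,0],
  ],
)

```text
clock: 26.1
position: [0.6368, 0.1483, 0.0228]
ee_rot: [2.34, 2.096, 0.001]
force: [-0.2, -1.1, -1.7]
width: 0.41
gripper_force: 30.0
```

Emit:
carry_out(
  claw=[2.8,2.8,2.8],
  delta_pos=[
    [0,0,0.05],
    [0,0,0.03],
    [0,0,0],
  ],
  angular=[
    [0,0,0],
    [0,0,0],
    [0,0,0],
  ],
)

```text
clock: 26.4
position: [0.6368, 0.1483, 0.0223]
ee_rot: [-2.34, -2.096, -0.001]
force: [-2.9, 0.9, 6.2]
width: 0.408
gripper_force: 30.0
```

Contact. Release, rise and swing left, clear of the top camera's view.

Emit:
carry_out(
  claw=[4.3,4.9,5.5,6,6,6,6,6,6,6,6,6,6,6,6,6,6,6],
  delta_pos=[
    [0,0,0],
    [0,0,0],
    [0,0,0],
    [0,0,0],
    [0,0,-2],
    [0,0,-4],
    [0,0,-4],
    [0,0,-4],
    [0,0,-4],
    [3,-2,0],
    [3,-3,0],
    [3,-3,0],
    [3,-3,0],
    [3,-3,0],
    [3,-3,0],
    [3,-3,0],
    [0,0,0],
    [0,0,0],
  ],
  angular=[
    [0,0,0],
    [0,0,0],
    [0,0,0],
    [0,0,0],
    [0,0,0],
    [0,0,0],
    [0,0,0],
    [0,0,0],
    [0,0,0],
    [0,0,0],
    [0,0,0],
    [0,0,0],
    [0,0,0],
    [0,0,0],
    [0,0,0],
    [0,0,0],
    [0,0,0],
    [0,0,0],
  ],
)

```text
clock: 28.2
position: [0.4601, 0.3798, 0.2014]
ee_rot: [2.338, 2.099, -0.0]
force: [1.1, -1.5, -0.5]
width: 0.654
gripper_force: 0.0
```

Run:
```python
from h import *
q=arm.get_image("top");p=arm.get_image("side")
a=q["frame"][100:290,220:450,::-1];im=np.vstack([cv2.resize(p["frame"][120:320,200:520,::-1],(480,300),interpolation=2),cv2.resize(a,(480,300),interpolation=2)])
cv2.imwrite("pics/w6.png",im)
```

```text
(no output)
```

View pics/w6.png

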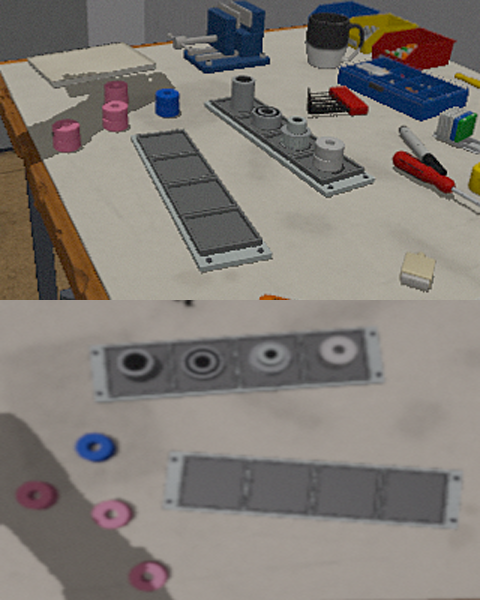

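The target rack now reads sleeve (135,362), bearing (202,361), pulley (270,355), coupling (338,349) from left to right. All four are upright in their dishes and the source rack is empty.

```bash
python3 -c "
from cell import arm
print(arm.sign_off())"
```

```text
the job is handed in; nothing more can be done
None
```

All four parts are in the target rack in reverse order (sleeve, bearing, pulley, coupling from left to right), upright and released; the job was handed in at about 28 s of the allowed 88 s, with no verdict returned.

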